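# Clamp the plate case and hold its sprung lid at the vent mark

## Task

The light plate case would tip up if its sprung lid were lifted, so first wind the clamp's crank clockwise until the moving jaw has closed on the case and grips it hard, and let go of the crank. Then lift the case's lid by its bar handle until the yellow pointer stands within the red band on the curved rail, and finish while still holding the lid there with the gripper (it springs shut if let go). The case must stay flat on the clamp bed, and leave the timer, the white bottle and the red marker where they are.

Things in the scene. Friction and masses are not known exactly. Their poses are not given: they have to be found in the camera images.
- clamp: Fixed plate clamp: grey bed 130 x 315 x 12 mm with a blue gear housing and crank at its right (-y) end and a fixed dark steel jaw, top 52 mm above the worktop, at its left (+y) end. Origin on the worktop under the middle of the place where the case stands; x points away from the robot side, y along the clamp toward the fixed jaw, z up. It may stand yawed.
- crank (a joint): Crank turn, rad: 0 as found, grows clockwise seen from above, stop at 3.8. Friction about 0.3 N m; stays where left. Drives the jaw carrier 5 mm per rad; the sprung jaw face (4 N/mm) has pushed the case against the fixed jaw after about 1.7 rad, then presses 20 N more per rad. It grips hard from 20 N, at about 2.7 rad. Winding right to the stop is always enough and does no harm.
- crank_axis (a point): Point on the crank's upright axis, 78 mm above the worktop, close to the grip height of the knob (it lies 182 mm from the clamp's origin toward its -y).
- knob_grip (a point): Middle of the crank's black upright knob, 17 mm thick, 42 mm tall (60 to 102 mm above the worktop), grip point 84 mm above the worktop, 50 mm from the crank axis; with the crank at 0 it lies toward the clamp's -x (robot side). It spins freely on its pin, so it can be led round the circle without turning the gripper.
- pad: Moving jaw: dark steel plate 100 x 10 x 42 mm with rubber face, on the -y side of the case; slides along the clamp's y. Origin at its middle.
- case: Grey plate case, loose on the clamp bed between the jaws, 110 (x) x 145 (y) x 60 mm plus a 10 mm lid, about 0.7 kg. Origin at the centre of its underside; axes as the clamp's; front faces -x, hinge at the back (+x).
- lid (a joint): Lid angle, rad: 0 shut, grows as the front edge rises, stop at 1.15. The hinge spring always pulls it shut: about 4 to 6 N at the bar handle.
- lid_hinge (a point): Middle of the lid's hinge axis, which runs along the case's y: 55 mm behind the case's centre and 60 mm above its underside.
- lid_grip (a point): Middle of the lid's bar handle (black sleeve that spins freely on a steel rod): 12 mm round, along the case's y, 76 mm between two posts, 48 mm above the lid's top near its front edge. Shut, it lies 98 mm in front of (-x) and 58 mm above the hinge axis, about which it swings with the lid. Pinched from above across x, the sleeve lets the lid turn.
- pointer_tip (a point): Tip of the yellow pointer fixed to the lid's left (+y) edge, 92.5 mm from the hinge axis; it crosses the outer face of the curved rail. Its x axis is that of the lid.
- mark (a joint): Angle about the hinge axis, rad, at which the middle of the red band stands; the pointer is at its middle when joint lid equals joint mark. It does not move by itself and cannot be touched.
- band (a point): Middle of the red band on the white curved rail at the case's left (+y) side, 86 mm from the hinge axis; the band covers 5 degrees (0.087 rad) either side. Its x axis turns with it as the pointer's does.
- timer: White lab timer, 52 x 66 x 20 mm, loose, left of the clamp; bystander. Origin at its underside.
- dropper_bottle: White bottle with a green cap, 48 mm round, 98 mm tall, loose, left behind; bystander. Origin at its underside.
- red_marker: White and red marker pen, 121 mm long, 13 mm thick, loose, lying in front of the clamp; bystander. Origin at its underside.

How it is judged:
By the outcome, as a careful person would: the job done as asked, in the order asked, and still so for the second after the job is handed in, while the arm keeps its last pose, push and grip.
It also fails if it takes over 48 s, if anything falls off the work surface, if the arm or the gripper's body presses on something with over 40 N, if the wrist force passes 120 N, or if a joint passes its speed limit or range.

## Robot

A 6-joint arm with a two-finger parallel gripper is mounted at the origin on a cart in front of the work surface, level with it; the furniture and walls round the work are solid. World frame = base frame: x ahead of the robot, y to its left, z up, the work surface at z = 0. Lengths are in mm, angles in degrees, forces in N, time in s.
With the tool pointing down it reaches from about 300 to 850 mm from the base axis. Payload 4.2 kg.
Tool frame: the origin (TCP) lies midway between the tips of the shut fingers; the grasp point (between the pads) lies 19 mm behind it; z points along the fingers, y is the line along which they close (so a half turn about z gives the same grasp; the last joint's range is limited). The gripper opens to 91 mm and grips with 3 to 60 N. Pads are 32 mm wide; open, the fingers measure 118 mm over their backs; the gripper's body (76 mm by 178 mm) begins 60 mm behind the grasp point.
Start: joints at [71.333, 18.312, 89.639, -0, 72.044, -1.146], TCP at [173.11, 548.34, 213.976] pointing down, gripper open.
Joint ranges: [-177.97, 177.97], [-48.28, 115.42], [12.27, 149.76], [-77.06, 257.06], [2.81, 150.46], [-146.56, 146.56]. Speed limits (degrees/s): [147.25, 147.25, 180, 180, 180, 180].

## Interface

Orientations are given as [roll, pitch, yaw] about the fixed x, y, z axes, in that order (R = Rz(yaw) Ry(pitch) Rx(roll)).
In Python, from workcell import env gives the robot as it stands.
- The arm moves only by the shell command python3 -m jog 'ROWS' [FORCE]. ROWS is a JSON object of lists of equal length, an entry for each row: "jaw": the finger opening in mm, from 0 to 91.2; "slide": the shift along the tool's x, y, z in units of 30 mm (1.0 is 30 mm), a list of three; "spin": the turn about the tool's z in units of 8 degrees (1.0 is 8 degrees). In form: {"jaw": [jaw, ...], "slide": [[dx, dy, dz], ...], "spin": [spin, ...]}. A call has 1 to 10 rows; each row shifts and turns the commanded pose from where the row before left it, along the tool's axes as they then stand; what a row does not reach is not made up. A row lasts 1/10 s, in which the tool goes at most 50 mm and 8.59 degrees, less where a joint would pass 70% of its speed; a pose out of reach is approached as far as the arm can. A call is refused whole if a number of a shift passes 1 or a number of a turn 1, either way. A call with a gripper value outside its range is refused whole. The fingers move at their own pace and stop on an object; FORCE is the grip in N (left out, the last holds). Time passes only in rows, so rows that do not move let the fingers close. It gives the time, the measured TCP pose, the force, the opening and the grip force at its end, in the units of the state.
- env.state(): the state, without advancing time (a new reading comes with each control period).
- env.grab_frame(name): name is "scene" or "top"; returns the picture (400x640x3 uint8, red, green, blue); there is no depth.
- env.camera_model(name): a dict with "fx", "fy", "cx", "cy" (pixels), "camera_from_world" (4x4, takes a point from world to camera coordinates). Camera axes: x right, y up, looking along -z (the intrinsics and any distortion apply to the point x, -y, -z); pixel columns grow to the right and rows downward; lengths in mm; the calibration is good to about 2 mm. A picture is of the moment at which its call begins. camera_model takes no time and is no camera call.
- env.job_done(): hands the job in; it is judged then, once.
The state is a dict: "time_s": time; "qpos": joint angles; "qvel": joint speeds; "effort": joint torques, N m; "ee_pos": TCP position; "ee_rot": TCP orientation; "force": force on the tool from outside, world axes, zero at the start; "torque": the same for the moment, N m; "gripper_width": finger opening in mm; "gripper_force": force on a finger pad.
Only numpy, scipy, OpenCV 4.12 (cv2) and the standard library are available. Lean on these libraries where they do the work, as an engineer would, in place of code of your own. Each camera call takes 0.05 s, during which the arm holds its last target. There are 200 camera calls.

## Working session

There is one attempt and no reset: what is moved stays moved. The work goes in short steps, Python scripts to look and compute and a shell command to move; the robot and the scene stay as the last step left them, time stands still between calls to the robot, and variables do not carry over. Pictures are saved under pics/ and viewed, at most 10 in all, crops included, and the job is handed in when it is done.

```bash
ls; mkdir -p pics; python3 - <<'E'
from workcell import env
import cv2, numpy as np
np.set_printoptions(precision=4,suppress=True)
for n in("scene","top"):
    cv2.imwrite(f"pics/{n}0.png",env.grab_frame(n)[:,:,::-1]); print(n,env.camera_model(n))
print(env.state())
E
```

```text
pics
scene {'fx': 364.673290632922, 'fy': 364.673290632922, 'cx': 314.80620231389724, 'cy': 200.51066251568824, 'camera_from_world': array([[   0.85  ,   -0.5267,    0.0025, -357.5698],
       [   0.3666,    0.5951,    0.7152, -323.5359],
       [  -0.3782,   -0.607 ,    0.6989, -814.8107],
       [   0.    ,    0.    ,    0.    ,    1.    ]])}
top {'fx': 445.8114272883297, 'fy': 445.8114272883297, 'cx': 321.94378904111886, 'cy': 196.96214593634394, 'camera_from_world': array([[   -0.0199,    -0.9997,     0.0109,   121.2205],
       [    0.9875,    -0.0179,     0.1566,  -534.9471],
       [   -0.1564,     0.0139,     0.9876, -1199.1901],
       [    0.    ,     0.    ,     0.    ,     1.    ]])}
{'time_s': 0.1, 'qpos': array([71.3335, 18.3483, 89.6972, -0.0004, 72.0442, -1.1468]), 'qvel': array([-0.0399,  0.001 , -0.1069, -0.0393,  0.1515, -0.042 ]), 'effort': array([ -0.0003, -41.3327, -23.2515,   0.0729,   0.0421,  -0.    ]), 'ee_pos': array([172.9649, 547.9136, 213.2165]), 'ee_rot': array([-179.9104,   -0.0014,  162.4804]), 'force': array([ 0.6432, -1.1498,  0.579 ]), 'torque': array([-0.0714,  0.0345, -0.009 ]), 'gripper_force': 0.0, 'gripper_width': 91.2865140819443}
```

View pics/scene0.png

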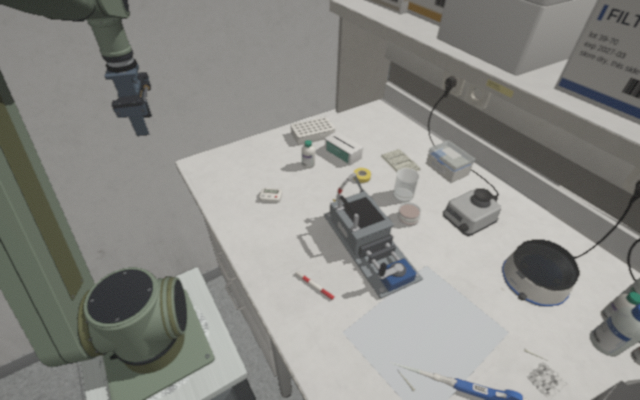

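View pics/top0.png

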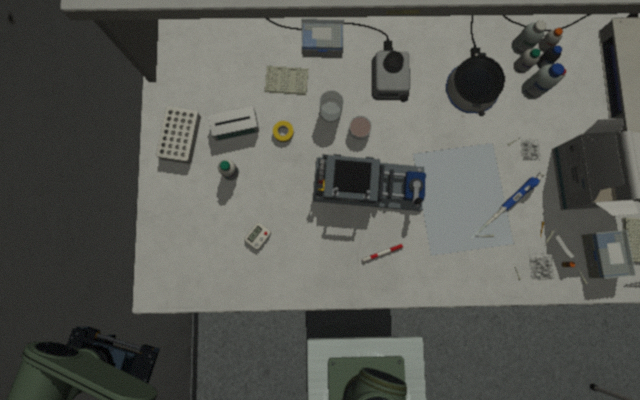

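```bash
python3 - <<'E'
import cv2
a=cv2.imread("pics/scene0.png")[165:305,285:430]; b=cv2.imread("pics/top0.png")[145:245,300:435]
a=cv2.resize(a,None,fx=4,fy=4,interpolation=cv2.INTER_CUBIC); b=cv2.resize(b,None,fx=5.5,fy=5.5,interpolation=cv2.INTER_CUBIC)
cv2.imwrite("pics/sc1.png",cv2.convertScaleAbs(a,alpha=1.5));cv2.imwrite("pics/tc1.png",cv2.convertScaleAbs(b,alpha=1.5))
E
```

```text
(no output)
```

View pics/sc1.png

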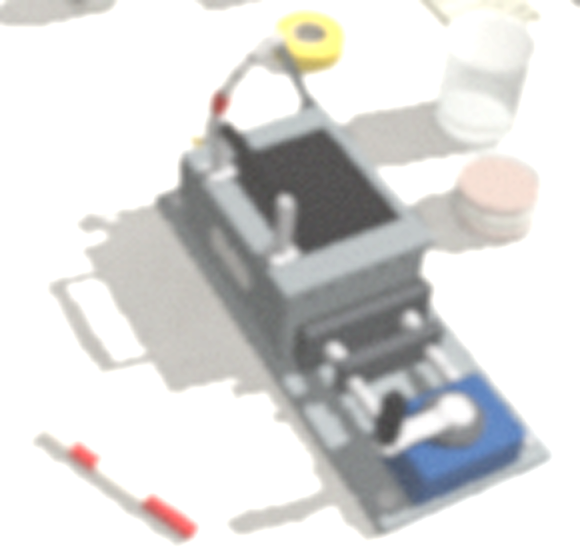

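View pics/tc1.png

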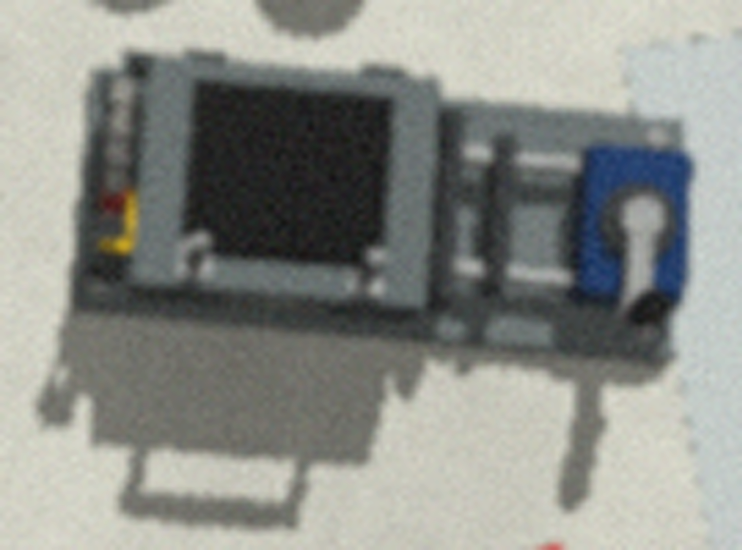

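```bash
cat > h.py <<'E'
from workcell import env
import numpy as np
np.set_printoptions(precision=1,suppress=True)
C={n:env.camera_model(n) for n in("scene","top")}
def ray(n,u,v):
    m=C[n];T=m["camera_from_world"];d=np.array([(u-m["cx"])/m["fx"],-(v-m["cy"])/m["fy"],-1])
    d=T[:3,:3].T@d;return -T[:3,:3].T@T[:3,3],d/np.linalg.norm(d)
def plane(n,p,z):
    o,d=ray(n,*p);return o+d*(z-o[2])/d[2]
def tri(ps,pt):
    A=np.zeros((3,3));b=np.zeros(3);R=[ray("scene",*ps),ray("top",*pt)]
    for o,d in R:
        P=np.eye(3)-np.outer(d,d);A+=P;b+=P@o
    X=np.linalg.solve(A,b);return X,[np.linalg.norm(np.cross(X-o,d)) for o,d in R][0]*2
def proj(n,X):
    m=C[n];T=m["camera_from_world"];c=T[:3,:3]@X+T[:3,3]
    return np.array([m["cx"]-m["fx"]*c[0]/c[2],m["cy"]+m["fy"]*c[1]/c[2]])
sc=lambda u,v:(285+(u+.5)/4-.5,165+(v+.5)/4-.5)
tc=lambda u,v:(300+(u+.5)/5.5-.5,145+(v+.5)/5.5-.5)
E
python3 - <<'E'
from h import *
P={"hub":((462,408),(642,213)),"knob":((391,418),(650,306)),"lidFR":((288,287),(427,305)),"lidBR":((428,240),(437,82)),
"lidFL":((187,158),(133,277)),"lidBL":((318,108),(145,55)),"bedFR":((378,530),(672,355)),"bedBR":((548,457),(680,120)),"postR":((285,200),(380,255)),"postL":((213,135),(203,240))}
for k,(s,t) in P.items(): print(k,*tri(sc(*s),tc(*t)), "z12",plane("top",tc(*t),12)[:2],"z82",plane("top",tc(*t),82)[:2])
for t in((75,305),(90,70)): print(plane("top",tc(*t),12))
E
```

```text
hub [ 570.2 -151.9   58.4] 5.314051006138015 z12 [ 576.6 -161.1] z82 [ 563.5 -144.9]
knob [ 517.5 -146.7   81.6] 0.7350993319109004 z12 [ 527.4 -162.6] z82 [ 517.2 -146.4]
lidFR [520.3 -37.   88.5] 3.7556781962687715 z12 [530.1 -46.8] z82 [519.6 -37. ]
lidBR [632.3 -46.9  77.5] 0.5044975495762742 z12 [648.5 -56.7] z82 [631.5 -46.4]
lidFL [539.1 105.6  73.5] 3.4015566674478586 z12 [547.5 105.3] z82 [536.1 106.6]
lidBL [650.4  97.8  73.9] 1.1789254508102371 z12 [665.7  96.5] z82 [647.7  98.3]
bedFR [ 500.7 -172.6    8.8] 2.9491756775010907 z12 [ 501.6 -172.6] z82 [ 492.8 -155.9]
bedBR [ 628.  -185.9    3.6] 0.5217506325845085 z12 [ 625.9 -183.7] z82 [ 610.1 -166.3]
postR [536.1  -8.7 135. ] 0.6450145128616578 z12 [556.8 -23.4] z82 [544.9 -14.9]
postL [544.   75.2 119.9] 6.9245669687159666 z12 [566.4  68.5] z82 [553.9  71.8]
[533.4 135.6  12. ]
[658.1 125.6  12. ]
```

```bash
python3 -m jog '{"jaw":[91,91,91,91,91,91,91,91,91,91],"slide":[[-1,-1,0],[-1,-1,0],[-1,-1,0],[-1,-1,0],[-1,-1,0],[-1,-1,0],[-1,-1,0],[-1,-1,0],[-1,-1,0],[-1,-1,0]],"spin":[0,0,0,0,0,0,0,0,0,0]}' 40
python3 -m jog '{"jaw":[60,60,60,50,45,40,40,40],"slide":[[-1,-1,0],[-1,-1,0],[-1,-1,0],[-1,-1,0],[-1,-1,0],[-1,-1,0],[-1,-1,0],[-1,-1,0]],"spin":[0,0,0,0,0,0,0,0]}' 40
python3 -m jog '{"jaw":[40,40,40,40,40,40,40,40,40,40],"slide":[[0,0,0],[0,0,0],[0,0,0],[0,0,0],[0,0,0],[0,0,0],[0,0,0],[0,0,0],[0,0,0],[0,0,0]],"spin":[1,1,1,1,1,1,1,1,1,0.75]}'
python3 - <<'E'
from h import *
import cv2
# red band by colour, in both saved views; expected place at the case's left, radius 86 in hinge plane
yaw=np.radians(-5.5);R=np.array([[np.cos(yaw),-np.sin(yaw),0],[np.sin(yaw),np.cos(yaw),0],[0,0,1]]);O=np.array([584.5,30,0])
cen=[]
for n,(x0,y0,x1,y1) in(("scene",(330,180,350,200)),("top",(310,170,330,190))):
    im=cv2.imread(f"pics/{n}0.png").astype(int);b,g,r=im[...,0],im[...,1],im[...,2]
    w=np.clip(r-np.maximum(g,b)-25,0,None)*(abs(g-b)<40);m=np.zeros_like(w);m[y0:y1,x0:x1]=w[y0:y1,x0:x1]
    ys,xs=np.nonzero(m);c=np.array([(xs*m[ys,xs]).sum(),(ys*m[ys,xs]).sum()])/m.sum();cen.append(c);print(n,c,len(xs))
X,e=tri(*cen);L=R.T@(X-O);print("band",X,e,L,"rad",np.hypot(L[0]-55,L[2]-72),"ang",np.degrees(np.arctan2(L[2]-72,55-L[0])))
E
```

```text
time_s: 1.1
ee_pos: [369.1, 170.2, 213.8]
ee_rot: [180.0, -0.0, 162.5]
force: [0.0, -0.2, 0.4]
gripper_width: 91.2
gripper_force: 0.0
time_s: 1.9
ee_pos: [525.8, -130.8, 213.5]
ee_rot: [180.0, -0.0, 162.5]
force: [1.2, 0.2, 0.8]
gripper_width: 40.3
gripper_force: 0.0
time_s: 2.9
ee_pos: [525.2, -129.1, 213.5]
ee_rot: [-179.9, -0.0, 84.2]
force: [-0.2, -0.4, -0.5]
gripper_width: 40.0
gripper_force: 0.0
scene [339.6 190.7] 17
top [321.  181.1] 7
band [571.1 113.1 104. ] 2.422931622123734 [-21.3  81.4 104. ] rad 82.76031507417126 ang 22.764263760228086
```

```bash
python3 -m jog '{"jaw":[40,40,40,40,40,40,40],"slide":[[-0.6,-0.2,0],[0,0,1],[0,0,1],[0,0,1],[0,0,0.2],[0,0,0],[0,0,0]],"spin":[0,0,0,0,0,0,0]}'
python3 - <<'E'
from h import *
import cv2
a=cv2.resize(env.grab_frame("scene")[210:310,320:450,::-1],None,fx=4,fy=4,interpolation=cv2.INTER_CUBIC)
b=cv2.resize(env.grab_frame("top")[150:240,360:450,::-1],None,fx=4,fy=4,interpolation=cv2.INTER_CUBIC)
c=np.zeros((400,780+100,3),np.uint8)[:,:800];c[:400,:400]=a[:,:400] if a.shape[1]>400 else a;c[:360,420:780]=b
cv2.imwrite("pics/k.png",cv2.convertScaleAbs(c,alpha=1.5))
E
```

```text
time_s: 3.6
ee_pos: [518.8, -146.8, 119.2]
ee_rot: [179.9, 0.0, 84.5]
force: [0.2, 0.3, 0.4]
gripper_width: 40.0
gripper_force: 0.0
```

View pics/k.png

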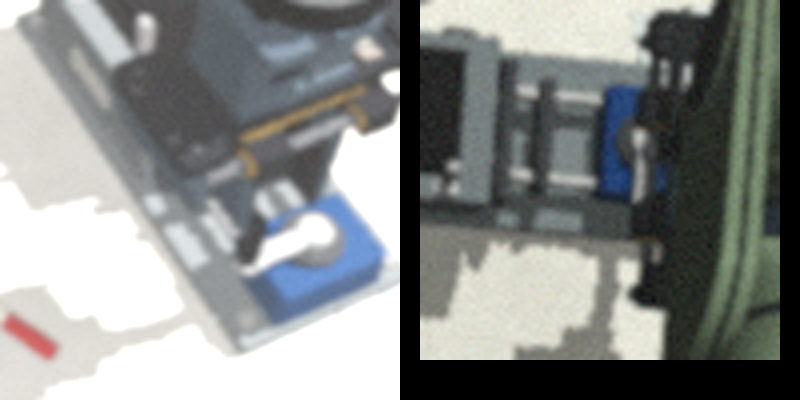

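The gripper stands over the knob (scene half, ~(250,235)), with one finger on each side of it. I'll go down and close.

```bash
python3 -m jog '{"jaw":[40,40,40,40],"slide":[[0,-0.04,0.6],[0,0,0.6],[0,0,0.5],[0,0,0]],"spin":[0,0,0,0]}'
python3 -m jog '{"jaw":[10,10,10,10,10,10],"slide":[[0,0,0],[0,0,0],[0,0,0],[0,0,0],[0,0,0],[0,0,0]],"spin":[0,0,0,0,0,0]}' 40
```

```text
time_s: 4.1
ee_pos: [515.9, -146.1, 66.3]
ee_rot: [-179.9, -0.0, 84.5]
force: [-0.6, 0.7, -0.3]
gripper_width: 40.0
gripper_force: 0.0
time_s: 4.7
ee_pos: [516.9, -146.5, 67.9]
ee_rot: [179.9, 0.0, 84.5]
force: [-1.1, 0.2, 5.9]
gripper_width: 15.7
gripper_force: 40.0
```

```bash
python3 - <<'E'
import numpy as np
t=np.arange(0,3.61,.2);p=np.c_[50*np.sin(t),-50*np.cos(t)]/30
for a,d in zip(t[1:],np.diff(p,axis=0)): print(round(a,1),np.round(d,3))
E
```

```text
0.2 [0.331 0.033]
0.4 [0.318 0.098]
0.6 [0.292 0.16 ]
0.8 [0.255 0.214]
1.0 [0.207 0.261]
1.2 [0.151 0.297]
1.4 [0.089 0.321]
1.6 [0.024 0.332]
1.8 [-0.043  0.33 ]
2.0 [-0.108  0.315]
2.2 [-0.168  0.287]
2.4 [-0.222  0.248]
2.6 [-0.267  0.199]
2.8 [-0.301  0.142]
3.0 [-0.323  0.08 ]
3.2 [-0.332  0.014]
3.4 [-0.329 -0.052]
3.6 [-0.312 -0.117]
```

```bash
python3 -m jog '{"jaw":[10,10,10,10,10],"slide":[[0.33,0.03,0],[0.32,0.1,0],[0.29,0.16,0],[0.26,0.21,0],[0.21,0.26,0]],"spin":[0,0,0,0,0]}' 40
python3 -c "
from h import *
s=env.state();print(s['ee_pos'],s['force'],s['torque'])"
```

```text
time_s: 5.2
ee_pos: [542.7, -107.9, 67.8]
ee_rot: [-179.9, 0.2, 84.6]
force: [-4.3, -7.3, 6.6]
gripper_width: 15.8
gripper_force: 40.0
[ 542.7 -107.9   67.8] [-4.3 -7.3  6.6] [-1.4  0.8 -0. ]
```

```bash
python3 -m jog '{"jaw":[10,10,10,10,10,10,10],"slide":[[0.15,0.3,0],[0.09,0.32,0],[0.02,0.33,0],[-0.04,0.33,0],[-0.11,0.32,0],[-0.17,0.29,0],[-0.22,0.25,0]],"spin":[0,0,0,0,0,0,0]}' 40
python3 -m jog '{"jaw":[10,10,10,10,10,10],"slide":[[-0.27,0.2,0],[-0.3,0.14,0],[-0.32,0.08,0],[-0.33,0.01,0],[-0.33,-0.05,0],[-0.31,-0.12,0]],"spin":[0,0,0,0,0,0]}' 40
python3 -m jog '{"jaw":[10,10],"slide":[[0,0,0],[0,0,0]],"spin":[0,0]}' 40
```

```text
time_s: 5.9
ee_pos: [604.7, -119.5, 67.8]
ee_rot: [-179.7, -0.2, 84.5]
force: [-6.7, 5.1, 10.0]
gripper_width: 16.1
gripper_force: 40.0
time_s: 6.5
ee_pos: [611.3, -174.6, 67.9]
ee_rot: [179.7, -0.3, 84.4]
force: [4.7, 9.8, 3.3]
gripper_width: 15.9
gripper_force: 40.0
time_s: 6.7
ee_pos: [610.5, -176.0, 67.9]
ee_rot: [179.8, -0.2, 84.4]
force: [2.4, 4.6, 3.9]
gripper_width: 15.8
gripper_force: 40.0
```

```bash
python3 -m jog '{"jaw":[40,40,40,40,40,40,40,40,40,40],"slide":[[0,0,0],[0,0,0],[0,0,0],[0,0,-0.5],[0,0,-1],[0,0,-1],[0,0,-1],[0,0,-1],[0,0,-0.4],[0,0,0]],"spin":[0,0,0,0,0,0,0,0,0,0]}'
python3 - <<'E'
from h import *
import cv2
A=env.grab_frame("scene")[:,:,::-1];B=env.grab_frame("top")[:,:,::-1]
cv2.imwrite("pics/s2.png",A);cv2.imwrite("pics/t2.png",B)
a=cv2.resize(A[175:275,320:420],None,fx=4,fy=4,interpolation=cv2.INTER_CUBIC)
b=cv2.resize(B[145:215,305:405],None,fx=4,fy=4,interpolation=cv2.INTER_CUBIC)
c=np.zeros((400,800,3),np.uint8);c[:,:400]=a;c[:280,400:]=b
cv2.imwrite("pics/l.png",cv2.convertScaleAbs(c,alpha=2.2))
E
```

```text
time_s: 7.7
ee_pos: [609.6, -177.7, 215.4]
ee_rot: [179.8, 0.0, 84.5]
force: [-0.3, 0.8, -0.2]
gripper_width: 40.0
gripper_force: 0.0
```

View pics/l.png

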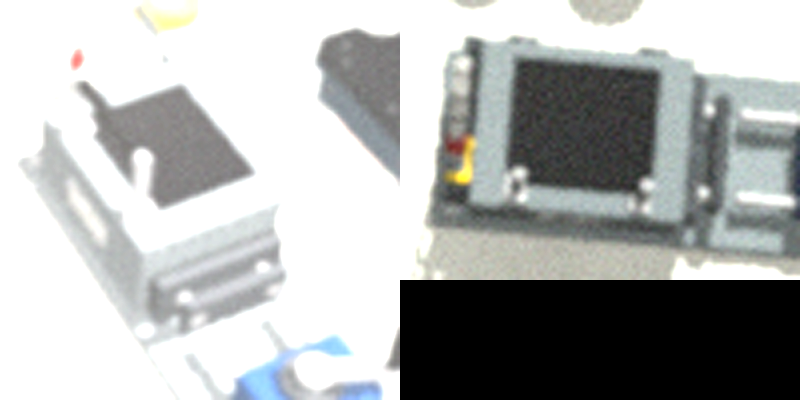

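```bash
python3 - <<'E'
from h import *
f=lambda u,v,x,y:(x+(u+.5)/4-.5,y+(v+.5)/4-.5)
print("postR",*tri(f(143,152,320,175),f(246,182,305,145)))
print("R z130",plane("top",f(246,184,305,145),130),"L",plane("top",f(119,174,305,145),130))
yaw=np.radians(-5.5);R=np.array([[np.cos(yaw),-np.sin(yaw),0],[np.sin(yaw),np.cos(yaw),0],[0,0,1]]);O=np.array([584.5,30,0])
for dy in(0,5): print("grip predicted",R@[-43,dy,130]+O)
import cv2
cen=[]
for n,F,(x0,y0,x1,y1) in(("scene","s2",(330,180,350,200)),("top","t2",(310,170,330,195))):
    im=cv2.imread(f"pics/{F}.png").astype(int)[y0:y1,x0:x1];b,g,r=im[...,0],im[...,1],im[...,2]
    w=np.clip(r-1.6*np.maximum(g,b)-10,0,None);ys,xs=np.nonzero(w);w=w[ys,xs]
    c=np.array([(xs*w).sum(),(ys*w).sum()])/w.sum()+[x0,y0];cen.append(c);print(n,c,len(xs))
X,e=tri(*cen);L=R.T@(X-O);print("band",X,e,L,"rad",np.hypot(L[0]-55,L[2]-72),"ang",np.degrees(np.arctan2(L[2]-72,55-L[0])))
# each view alone: intersect with plane clamp-y = k, angle and radius there
for k in(80,85,90):
  for n,c in zip(("scene","top"),cen):
    o,d=ray(n,*c);o=R.T@(o-O);d=R.T@d;p=o+d*(k-o[1])/d[1];
    if n=="scene":print(k,n,p,"rad",np.hypot(p[0]-55,p[2]-72),"ang",np.degrees(np.arctan2(p[2]-72,55-p[0])))
E
```

```text
postR [538.8  -2.3 135.1] 1.424629292198971
R z130 [537.7  -2.5 130. ] L [545.7  79.6 130. ]
grip predicted [541.7  34.1 130. ]
grip predicted [542.2  39.1 130. ]
scene [339.  189.5] 2
top [318.4 181.2] 6
band [572.2 119.4 102.7] 4.5561510220870485 [-20.8  87.8 102.7] rad 81.80421546333815 ang 22.077735691620163
80 scene [-23.   80.  110.6] rad 87.00701340420203 ang 26.32442776959181
85 scene [-19.9  85.  105.2] rad 81.94343451757675 ang 23.908296867108472
90 scene [-16.8  90.   99.8] rad 77.04456647201683 ang 21.1795190430398
```

```bash
python3 -m jog '{"jaw":[40,40,40,40,40,40,40,40,40,40],"slide":[[1,-0.42,0],[1,-0.42,0],[1,-0.42,0],[1,-0.42,0],[1,-0.42,0],[1,-0.42,0],[0.95,-0.42,0],[0,0,1],[0,0,1],[0,0,0]],"spin":[0,0,0,0,0,0,0,0,0,0]}'
```

```text
time_s: 8.8
ee_pos: [536.8, 38.8, 148.5]
ee_rot: [-179.3, 0.1, 84.5]
force: [-1.0, 1.1, 0.2]
gripper_width: 40.0
gripper_force: 0.0
```

```bash
python3 -m jog '{"jaw":[40,40],"slide":[[0,0,0],[0,0,0]],"spin":[0,0]}'
python3 - <<'E'
from h import *
import cv2
A=env.grab_frame("scene")[:,:,::-1]
cv2.imwrite("pics/p.png",cv2.resize(cv2.convertScaleAbs(A[160:250,310:410],alpha=1.4),None,fx=6,fy=6,interpolation=cv2.INTER_CUBIC))
print(env.state()["ee_pos"])
E
```

```text
time_s: 9.0
ee_pos: [541.9, 38.5, 154.7]
ee_rot: [179.9, -0.0, 84.5]
force: [0.3, 0.7, 0.6]
gripper_width: 39.9
gripper_force: 0.0
[542.1  38.5 155.1]
```

View pics/p.png

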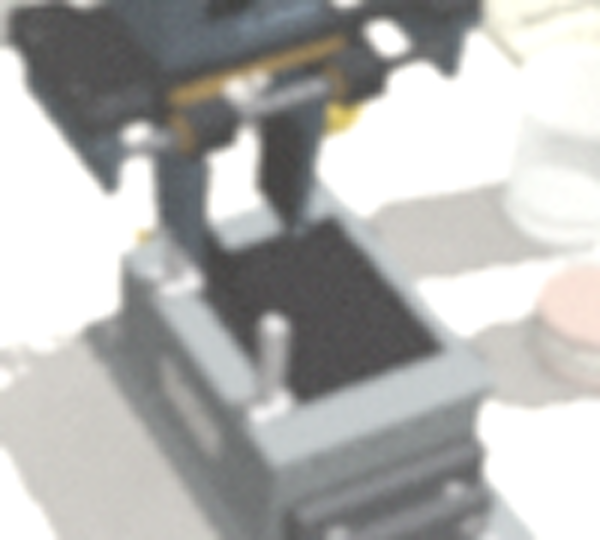

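The fingers straddle the handle: front tip at ~(185,250), back tip at ~(290,225), between posts at (170,260) and (272,330). I'll go down and grip.

```bash
python3 -m jog '{"jaw":[40,40,40,40],"slide":[[0,0,0.5],[0,0,0.5],[0,0,0.45],[0,0,0]],"spin":[0,0,0,0]}'
python3 -m jog '{"jaw":[5,5,5,5,5,5,5],"slide":[[0,0,0],[0,0,0],[0,0,0],[0,0,0],[0,0,0],[0,0,0],[0,0,0]],"spin":[0,0,0,0,0,0,0]}' 40
python3 - <<'E'
import numpy as np
a=np.arctan2(58,98);r=np.hypot(98,58)
t=np.radians([0,2,4,6,8,10,12,14,16,18,20,22,24,26])
p=np.c_[-r*np.cos(a+t),r*np.sin(a+t)]/30
for x,d in zip(np.degrees(t[1:]),np.diff(p,axis=0)):print(round(x),"y %.3f z %.3f"%(d[0],-d[1]))
E
```

```text
time_s: 9.45
ee_pos: [540.6, 38.5, 110.0]
ee_rot: [-179.9, 0.0, 84.5]
force: [0.1, 0.6, -0.4]
gripper_width: 40.4
gripper_force: 0.0
time_s: 10.15
ee_pos: [541.4, 38.7, 111.0]
ee_rot: [179.9, -0.0, 84.5]
force: [-1.0, -0.3, 3.7]
gripper_width: 11.3
gripper_force: 40.0
2 y 0.069 z -0.113
4 y 0.073 z -0.110
6 y 0.077 z -0.108
8 y 0.081 z -0.105
10 y 0.084 z -0.102
12 y 0.088 z -0.099
14 y 0.091 z -0.096
16 y 0.095 z -0.093
18 y 0.098 z -0.089
20 y 0.101 z -0.086
22 y 0.104 z -0.082
24 y 0.107 z -0.079
26 y 0.109 z -0.075
```

```bash
python3 -m jog '{"jaw":[5,5,5,5,5,5,5],"slide":[[0,0.07,-0.11],[0,0.07,-0.11],[0,0.08,-0.11],[0,0.08,-0.105],[0,0.085,-0.1],[0,0.09,-0.1],[0,0,0]],"spin":[0,0,0,0,0,0,0]}'
python3 -m jog '{"jaw":[5,5,5,5,5,5,5,5],"slide":[[0,0.09,-0.1],[0,0.095,-0.09],[0,0.1,-0.09],[0,0.1,-0.085],[0,0.1,-0.08],[0,0.1,-0.08],[0,0,0],[0,0,0]],"spin":[0,0,0,0,0,0,0,0]}'
python3 - <<'E'
from h import *
import cv2
A=env.grab_frame("scene")[:,:,::-1];B=env.grab_frame("top")[:,:,::-1]
cv2.imwrite("pics/s3.png",A);cv2.imwrite("pics/t3.png",B)
a=cv2.resize(A[160:260,310:410],None,fx=4,fy=4,interpolation=cv2.INTER_CUBIC)
b=cv2.resize(B[150:215,300:350],None,fx=8,fy=8,interpolation=cv2.INTER_CUBIC)
c=np.zeros((520,800,3),np.uint8);c[:400,:400]=a;c[:,400:]=b
cv2.imwrite("pics/m.png",cv2.convertScaleAbs(c,alpha=1.5))
s=env.state();p=s["ee_pos"]
y=np.radians(-5.5);d=p[:2]-[584.5,30];cx=np.cos(y)*d[0]+np.sin(y)*d[1];z=p[2]+19-72
print(p,s["force"],"rad",np.hypot(55-cx,z),"lid deg",np.degrees(np.arctan2(z,55-cx)-np.arctan2(58,98)))
E
```

```text
time_s: 10.85
ee_pos: [555.2, 37.2, 129.8]
ee_rot: [-180.0, 0.0, 84.5]
force: [-2.5, -0.7, -2.8]
gripper_width: 11.1
gripper_force: 40.0
time_s: 11.65
ee_pos: [572.5, 35.3, 145.5]
ee_rot: [-180.0, 0.0, 84.5]
force: [-5.7, -1.0, -0.7]
gripper_width: 11.1
gripper_force: 40.0
[572.4  35.4 145.4] [-4.7 -1.9 -0.7] rad 114.45261449438567 lid deg 23.22226714814755
```

View pics/m.png

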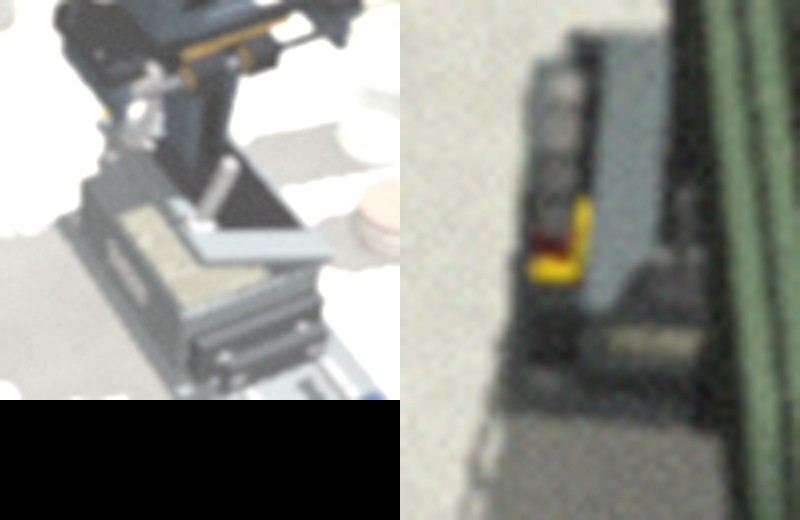

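```bash
python3 - <<'E'
from h import *
import cv2
yaw=np.radians(-5.5);R=np.array([[np.cos(yaw),-np.sin(yaw),0],[np.sin(yaw),np.cos(yaw),0],[0,0,1]]);O=np.array([584.5,30,0])
def P(n,r,a,y):a=np.radians(a);return proj(n,R@[55-r*np.cos(a),y,72+r*np.sin(a)]+O)
W={"s":(329,180,350,206),"t":(312,170,330,192)}
for F in("s0","t0","s2","t2","t3"):
    n={"s":"scene","t":"top"}[F[0]];f={"s0":"scene0","t0":"top0"}.get(F,F);x0,y0,x1,y1=W[F[0]]
    im=cv2.imread(f"pics/{f}.png").astype(float)[y0:y1,x0:x1];b,g,r=cv2.split(im)
    for nm,w in(("red",np.clip(r-np.maximum(g,b)-15,0,None)*(g<.6*r)),("yel",np.clip(np.minimum(r,g)-b-25,0,None)*(g>.6*r))):
        ys,xs=np.nonzero(w);v=w[ys,xs];print(F,nm,len(xs),v.sum(),"col %.2f row %.2f"%((xs*v).sum()/v.sum()+x0,(ys*v).sum()/v.sum()+y0),"rows",ys.min()+y0 if len(ys) else 0,ys.max()+y0 if len(ys) else 0)
np.set_printoptions(precision=2,suppress=True)
for y in(80,85,90):
    print(y,"ptr0",P("scene",92.5,0,y),P("top",92.5,0,y),"ptr23",P("top",92.5,23.2,y));
    for a in(18,21,24,27,30):print("  band",a,P("scene",86,a,y),P("top",86,a,y))
im=cv2.imread("pics/t3.png")[176:190,314:326];print(im[...,2]);print(im[...,1]);
E
```

```text
s0 red 5 182.0 col 339.42 row 190.78 rows 190 192
s0 yel 1 6.0 col 334.00 row 200.00 rows 200 200
t0 red 10 131.0 col 320.69 row 181.22 rows 180 183
t0 yel 35 792.0 col 322.49 row 186.36 rows 180 190
s2 red 4 175.0 col 338.78 row 189.29 rows 188 190
s2 yel 1 4.0 col 333.00 row 199.00 rows 199 199
t2 red 10 146.0 col 318.77 row 181.20 rows 180 182
t2 yel 36 969.0 col 320.67 row 186.74 rows 179 190
t3 red 6 59.0 col 318.73 row 180.73 rows 180 181
t3 yel 44 1361.0 col 320.15 row 181.38 rows 175 185
80 ptr0 [333.9  200.95] [321.13 188.8 ] ptr23 [321.47 183.62]
  band 18 [337.61 193.05] [321.53 183.12]
  band 21 [338.15 191.78] [321.59 182.27]
  band 24 [338.76 190.51] [321.65 181.33]
  band 27 [339.43 189.24] [321.72 180.32]
  band 30 [340.18 187.97] [321.8  179.23]
85 ptr0 [333.07 199.86] [319.3  188.66] ptr23 [319.58 183.47]
  band 18 [336.76 191.96] [319.66 182.98]
  band 21 [337.29 190.7 ] [319.71 182.12]
  band 24 [337.89 189.43] [319.77 181.19]
  band 27 [338.57 188.16] [319.83 180.17]
  band 30 [339.31 186.89] [319.91 179.08]
90 ptr0 [332.24 198.77] [317.47 188.52] ptr23 [317.7  1
[... 946 characters left out ...]
 55  62  65  62  68 107 113  89  90]
 [107  67  46  51  64  64  63  72 110 108  94  90]
 [108  60  49  49  57  59  58  69 100 102  91  89]
 [105  57  38  35  46  47  49  62  92  96  91  90]
 [104  60  33  27  25  29  40  67  93  98  91  92]
 [ 87  54  40  37  37  35  39  67  91  94  86  93]
 [ 68  52  64  80  90  78  70  87  86  90  89  91]
 [ 63  58  85 107 123 122 119 109  87  80  88  95]
 [ 67  51  75  94 104 109 107  96  78  80  94  95]
 [ 68  44  53  56  59  63  65  58  54  75  86  90]
 [ 64  45  42  41  39  47  42  48  59  80  93  90]
 [ 63  44  39  43  47  43  45  51  59  75  86  90]
 [ 63  44  40  41  41  39  41  37  50  63  73  71]
 [ 57  43  40  31  33  31  33  34  35  44  51  52]]
```

```bash
python3 - <<'E'
import cv2,numpy as np
for f in("t2","t3"):
    im=cv2.imread(f"pics/{f}.png").astype(float)[176:194,316:320];w=np.clip(np.minimum(im[...,1],im[...,2])-im[...,0]-15,0,None).sum(1)
    print(f,w.astype(int),(w*np.arange(176,194)).sum()/w.sum())
E
python3 -m jog '{"jaw":[5,5,5,5],"slide":[[0,0.06,-0.04],[0,0,0],[0,0,0],[0,0,0]],"spin":[0,0,0,0]}'
python3 - <<'E'
from h import *
import cv2
B=env.grab_frame("top")[:,:,::-1]
im=B.astype(float)[176:194,316:320];w=np.clip(np.minimum(im[...,1],im[...,2])-im[...,0]-15,0,None).sum(1);print((w*np.arange(176,194)).sum()/w.sum())
s=env.state();p=s["ee_pos"]
y=np.radians(-5.5);d=p[:2]-[584.5,30];cx=np.cos(y)*d[0]+np.sin(y)*d[1];z=p[2]+19-72
print(p,s["force"],"lid deg",np.degrees(np.arctan2(z,55-cx)-np.arctan2(58,98)))
for n in("timer",):pass
A=cv2.imread("pics/top0.png")[135:275,200:430]; D=cv2.absdiff(A,np.ascontiguousarray(B[135:275,200:430]))
cv2.imwrite("pics/n.png",cv2.resize(cv2.convertScaleAbs(np.vstack([B[135:275,200:430],D]),alpha=1.5),None,fx=2,fy=2))
E
```

```text
t2 [  0   0   0   0   0   0   0   0   0   0   0   3  94 136  52   0   0   0] 188.83157894736843
t3 [  0   0   0   0   0   0 143 280 214  39   0   0   0   0   0   0   0   0] 183.22041420118344
time_s: 12.15
ee_pos: [574.2, 35.2, 146.6]
ee_rot: [-179.9, 0.0, 84.5]
force: [-6.2, -1.5, -1.1]
gripper_width: 11.1
gripper_force: 40.0
182.7207334273625
[574.2  35.2 146.6] [-5.3 -0.8 -0.8] lid deg 24.283190767039457
```

View pics/n.png

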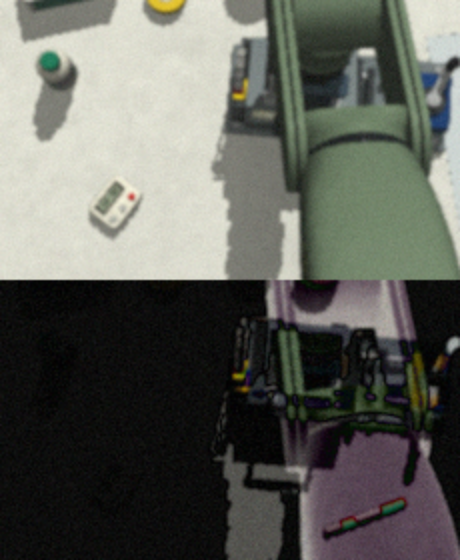

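```bash
python3 -c "
from workcell import env
print(env.job_done())"
```

```text
the job is handed in; nothing more can be done
None
```

I wound the crank to about 3.6 rad, so the jaw should be gripping the case hard, and let it go. The gripper is holding the lid at about 24–26°, with the red band's middle measured at about 24–25° (band ±5°). In the last picture the timer and bottle had not moved; the arm hid the marker, so I couldn't check it. The job was handed in just after 12.2 s, and no result came back.

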